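Push the stuck plugs out of the housing block

ROBOT

A 6-joint arm with a two-finger parallel gripper is mounted at the origin on a cart in front of the work surface, level with it; the furniture and walls round the work are solid. World frame = base frame: x ahead of the robot, y to its left, z up, the work surface at z = 0. Lengths are in m, angles in rad, forces in N, time in s.
With the tool pointing down it reaches from about 0.375 to 0.925 m from the base axis. Payload 5.7 kg.
Tool frame: the origin (TCP) lies midway between the tips of the shut fingers; the grasp point (between the pads) lies 19 mm behind it; z points along the fingers, y is the line along which they close (so a half turn about z gives the same grasp; the last joint's range is limited). The gripper opens to 85 mm and grips with 20 to 120 N. Pads are 22 mm wide; open, the fingers measure 114 mm over their backs; the gripper's body (76 mm by 85 mm) begins 54 mm behind the grasp point. The pads swing forward as they close: fully open they stand 13 mm farther back than shut.
Start: joints at [-1.307, 0.359, 1.51, -0, 1.272, -0.115], TCP at [0.222, -0.557, 0.231] pointing down, gripper open.
Joint ranges: [-2.97, 2.97], [-1.01, 2.36], [0.21, 2.38], [-0.96, 4.11], [0.2, 2.71], [-2.98, 2.98]. Speed limits (rad/s): [2.39, 2.39, 3.14, 3.14, 3.14, 3.14].

INTERFACE

Orientations are given as a unit quaternion [w, x, y, z].
In Python, from workcell import bot, eoat, ik, viewer, order gives the robot as it stands. The module is installed in compiled form; this text tells all that it offers. Calls block until the motion is done:
- bot.reach(position, orientation): joint-space move of the TCP to a pose.
- bot.move_straight(position, ori=None, rate=0.15): straight line of the TCP; ori=None keeps the orientation; rate is the mean speed in m/s.
- bot.move_joints(angles): joint-space move.
- eoat.move_gripper(opening, grip_force=None): finger opening in m; grip_force is the grip in N (None keeps the last); returns when the fingers have stopped.
- bot.hold(seconds).
- ik(position, orientation): joint angles nearest the present ones, or None.
- viewer.snapshot(name): name is "scene" or "top"; returns (picture, depth): 420x560x3 uint8, red, green, blue; 420x560 float32, m along the optical axis (not along the pixel's ray), 0 where there is no reading.
- viewer.calibration(name): a dict with "camera_matrix" (3x3 intrinsics, pixels), "rvec" (rotation vector, rad) and "tvec" (3), from world to camera coordinates, as OpenCV has them. Camera axes: x right, y down, z forward; pixel columns grow to the right and rows downward; lengths in m; the calibration is good to about 2 mm. A picture is of the moment at which its call begins. calibration takes no time and is no camera call.
A pose or a line that the arm cannot do raises bot.MotionError and nothing moves.
- order.finish_job(): hands the job in; it is judged then, once.
Readings, each from a call of its own:
- bot.current_clock(): time.
- bot.current_joints(): joint angles.
- bot.current_qvel(): joint speeds.
- bot.current_effort(): joint torques, N m.
- bot.current_tcp_pos(): TCP position.
- bot.current_tool_rot(): TCP orientation.
- bot.current_wrist_force(): force on the tool from outside, world axes, zero at the start.
- bot.current_torque(): the same for the moment, N m.
- bot.current_finger_gap(): finger opening in m.
- bot.current_grip_force(): force on a finger pad.
Only numpy, scipy, OpenCV 4.12 (cv2) and the standard library are available. Lean on these libraries where they do the work, as an engineer would, in place of code of your own. Each camera call takes 0.05 s, during which the arm holds its last target. There are 200 camera calls.

TASK

Shut the catch drawer under the housing block, then take the drift out of its spring clip and use it to push every stuck brass plug down through its access hole, so that all of them drop into the shut drawer. Only when all are out, empty the drawer: put the plugs in the yellow scrap tin and shut the drawer again. Also put the drift back upright in its clip, pressing until it snaps home and no harder. Leave the tape and the screwdriver where they lie.

Things in the scene. Friction and masses are not known exactly. Their poses are not given: they have to be found in the camera images.
- plug_block: Housing block fixed to the bench: blue end cheeks, bare aluminium top, 115 x 262 x 80 mm; place and yaw vary. Origin: centre of its underside; x away from the drawer handle, y along its length, z up. The aluminium (72 mm in x, 242 in y, z 0.038 to 0.080) has four upright bores in a row along y, 50 mm apart. The catch drawer is below it.
- hole_1 (a point): Centre of the mouth of access hole 1 on the block's top face (block x 0, y -0.075, z 0.080). Each hole is 18 mm wide for the upper 12 mm, then widens to a 27.5 mm pocket, open downward at z 0.038. A stuck plug's top face lies 12 mm below the mouth; the drift's tip must go 43 mm below the mouth to drop the plug.
- hole_2 (a point): Mouth of access hole 2, like hole_1, at block y -0.025.
- hole_3 (a point): Mouth of access hole 3, like hole_1, at block y +0.025.
- hole_4 (a point): Mouth of access hole 4, like hole_1, at block y +0.075.
- drawer (a joint): Grey catch drawer, opens towards the block's -x (robot's side): 0 = shut, 0.13 m = fully open; about 1.5 N of friction, stays where left. Inside 90 mm (x) by 226 mm (y), walls 20 mm above its floor. Only when shut does it lie under all bores. Opened by 0.11 m or more, the plugs in it stand clear of the block, to be picked from above.
- drawer_handle (a point): Point on the drawer's handle, an upright black post 14 mm in diameter, from 15 to 62 mm above the bench; this point is 45 mm above the bench, 76 mm in front (-x) of the drawer's middle. Pinch it from above.
- drawer_floor (a point): Middle of the drawer's inner floor, 8 mm above the bench; axes as the block's; moves with the drawer. When the drawer is shut it lies under the middle of the row of bores.
- plug_1: Brass plug, solid cylinder 26 mm in diameter, 20 mm high, 0.08 kg. Origin: centre of its underside, z its axis. When stuck (origin at block z 0.048) spring plungers hold its lower edge: it gives way at about 10 N from above, then moves easily. It drops into the drawer and stands upright there below its bore, underside 8 mm above the bench.
- plug_2: Brass plug like plug_1. Which plugs are there, and which bore each is stuck in, varies.
- plug_3: Brass plug like plug_1. Which plugs are there, and which bore each is stuck in, varies.
- plug_4: Brass plug like plug_1. Which plugs are there, and which bore each is stuck in, varies.
- clip_stand: Drift stand fixed to the bench, left or right, any yaw: steel foot 84 x 90 mm, red post 46 x 34 mm to z 0.072 with an 18 mm upright hole, two sprung jaws at +y and -y up to z 0.096. Origin: centre of underside, z up. The drift's ball snaps between the jaws: pressing down peaks near 10 N with the tip about 30 mm above the bench; home is 10 mm. Pulling out takes about 10 N.
- drift: Push-out drift, 135 mm long, 0.12 kg; starts snapped home in the clip stand, upright. Origin: centre of its lower tip, z up its axis. Steel shank 10 mm in diameter (z 0 to 0.060), steel ball collar 24 mm in diameter centred at z 0.070, thin neck, orange round handle 26 mm in diameter from z 0.088 to 0.135.
- scrap_tin: Yellow open tin, 125 (x) x 145 (y) x 40 mm, walls and floor 4 mm, loose, 0.6 kg, left or right. Origin: centre of its underside, z up. It may be knocked aside during the work.
- tape: Black roll of tape, 68 mm wide, 19 mm high, lying on the bench; origin at its underside. Not to be disturbed.
- screwdriver: Small screwdriver with orange handle, 132 mm long, lying on the bench; origin at its underside. Not to be disturbed.
Mind the look-alikes: they are no part of the job. Several things have the shape of the clip_stand; the one meant has the colours described above. Leave any purple look-alike of the drift alone.

How it is judged:
On the way, in this order (a step that is already met when the one before it is completed fails the run):
1. the catch drawer is shut, with the plugs still in their bores (value of joint drawer below 0.008 m and z of each of plug_1, plug_2, plug_3, plug_4 in the frame of plug_block above 0.04 m), for 0.2 s.
2. every plug has been pushed out and lies in the drawer, which is shut (value of joint drawer below 0.015 m and x of plug_1 in the frame of drawer_floor between -0.05 and 0.05 m and y of plug_1 in the frame of drawer_floor between -0.116 and 0.116 m and z of each of plug_1, plug_2, plug_3, plug_4 in the frame of drawer_floor below 0.02 m and x of plug_2 in the frame of drawer_floor between -0.05 and 0.05 m and y of plug_2 in the frame of drawer_floor between -0.116 and 0.116 m and x of plug_3 in the frame of drawer_floor between -0.05 and 0.05 m and y of plug_3 in the frame of drawer_floor between -0.116 and 0.116 m and x of plug_4 in the frame of drawer_floor between -0.05 and 0.05 m and y of plug_4 in the frame of drawer_floor between -0.116 and 0.116 m), for 0.2 s.
At the end, for the whole second after the job is handed in: All plugs lie at rest in the scrap tin (below its rim), the tin stands level, the drawer is shut to within 12 mm, and the drift stands snapped home in its clip: its tip less than 16 mm above the bench, within 8 mm of the stand's axis, tilted less than 0.15 rad (x of plug_1 in the frame of scrap_tin between -0.0625 and 0.0625 m and y of plug_1 in the frame of scrap_tin between -0.0725 and 0.0725 m and z of each of plug_1, plug_2, plug_3, plug_4 in the frame of scrap_tin below 0.04 m and linear speed of each of plug_1, plug_2, plug_3, plug_4, drift below 0.03 m/s and x of plug_2 in the frame of scrap_tin between -0.0625 and 0.0625 m and y of plug_2 in the frame of scrap_tin between -0.0725 and 0.0725 m and x of plug_3 in the frame of scrap_tin between -0.0625 and 0.0625 m and y of plug_3 in the frame of scrap_tin between -0.0725 and 0.0725 m and x of plug_4 in the frame of scrap_tin between -0.0625 and 0.0625 m and y of plug_4 in the frame of scrap_tin between -0.0725 and 0.0725 m and angle between scrap_tin's own z axis and vertical below 0.1 rad and value of joint drawer below 0.012 m and horizontal distance between drift and clip_stand below 0.008 m and z of drift in the frame of clip_stand below 0.016 m and angle between drift's own z axis and vertical below 0.15 rad); the robot touches nothing.
It fails at once if the drift is rammed into its stand with more than 50 N (contact force between drift and clip_stand above 50 N).
It fails at once if the tape or the screwdriver is moved by more than 30 mm (distance of any of tape, screwdriver from where it was at the start of the episode above 0.03 m).
Of plug_1, plug_2, plug_3, plug_4 only 2 to 3 are there at a start; the rules pass over those that are not, and their reading is None.
At some moment in a run one of scrap_tin may be knocked a few centimetres aside while the robot is not near it.
It also fails if it takes over 210 s, if anything falls off the work surface, if the arm or the gripper's body presses on something with over 40 N, if the wrist force passes 120 N, or if a joint passes its speed limit or range.

## Working session

There is one attempt and no reset: what is moved stays moved. The work goes in short steps, each a Python script; the robot and the scene stay as the last script left them, time stands still between calls to the robot, and variables do not carry over. Pictures are saved under pics/ and viewed, at most 14 in all, crops included, and the job is handed in when it is done.

```bash
mkdir -p pics; cat > h.py <<'E'
import numpy as np, cv2
from workcell import bot, eoat, ik, viewer, order
def snap(n,f=None):
    p,d=viewer.snapshot(n)
    if f: cv2.imwrite('pics/'+f,cv2.cvtColor(p,cv2.COLOR_RGB2BGR))
    return p,d
def cal(n):
    c=viewer.calibration(n); R=cv2.Rodrigues(np.array(c['rvec'],float))[0]
    return np.array(c['camera_matrix'],float),R,np.array(c['tvec'],float).ravel()
def onplane(n,uv,z):
    K,R,t=cal(n); uv=np.atleast_2d(np.array(uv,float))
    r=(np.linalg.inv(K)@np.c_[uv,np.ones(len(uv))].T).T@R; c=-R.T@t
    return c+r*((z-c[2])/r[:,2])[:,None]
def cloud(n,d):
    K,R,t=cal(n); v,u=np.indices(d.shape)
    P=np.stack([(u-K[0,2])/K[0,0]*d,(v-K[1,2])/K[1,1]*d,d],-1)
    W=(P-t)@R; W[d==0]=np.nan
    return W
def proj(n,X):
    K,R,t=cal(n); p=(R@np.atleast_2d(X).T).T+t; p=p@K.T
    return p[:,:2]/p[:,2:]
def q(yaw):  # tool down, tool y at angle: y axis = (sin,-cos) rotated
    return np.array([0,np.cos(yaw/2),np.sin(yaw/2),0])
E
python3 - <<'E'
from h import *
for n in('scene','top'):
    p,d=snap(n,n+'0.png'); K,R,t=cal(n); print(n,K[0,0],-R.T@t,R[2]); np.savez(n+'0',p=p,d=d)
print(bot.current_tool_rot(),bot.current_finger_gap())
E
```

```text
scene 543.6903324410988 [0.06341986 0.73523142 1.21377825] [ 0.36616012 -0.54960054 -0.75091012]
top 383.8854718838975 [ 0.44063748 -0.1038122   1.07102817] [ 0.17560105  0.01753926 -0.98430516]
[-8.43745236e-04  9.82122009e-01  1.88243576e-01 -6.37938176e-05] 0.08529666631896778
```

View pics/scene0.png

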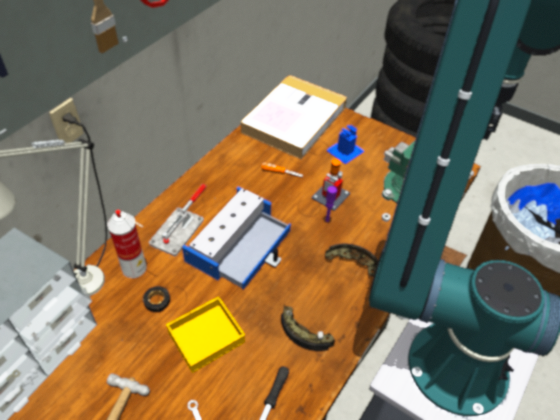

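View pics/top0.png

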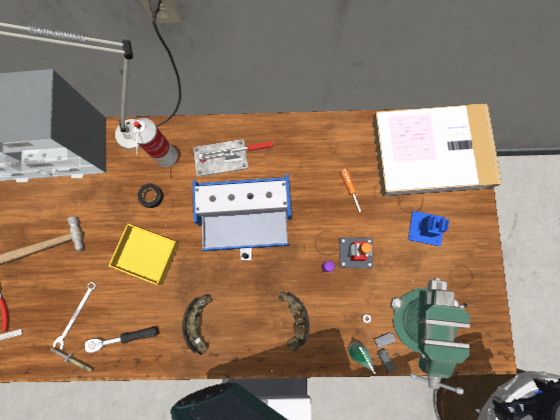

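Candidates, in top view pixels:
- **Stand:** the red one at (356,251) fits the description. The blue one at (430,228) is a look-alike.
- **Drift:** the orange handle at (367,248) is in the red stand. The purple one at (328,266) is a look-alike, and the orange screwdriver at (348,188) must be left alone.
- **Other things:** tin at (142,254), tape at (150,195), drawer handle at (246,254), and the drawer is open.

Next I'll take one close crop and the measurements.

```bash
cat > m.py <<'E'
from h import *
D={n:np.load(n+'0.npz') for n in('scene','top')}
a=cv2.resize(D['top']['p'][225:280,310:390],(480,330),interpolation=cv2.INTER_CUBIC)
b=cv2.resize(D['top']['p'][170:265,185:300],(484,400),interpolation=cv2.INTER_CUBIC)
c=cv2.resize(D['scene']['p'][150:225,305:365],(264,330),interpolation=cv2.INTER_CUBIC)
e=np.zeros((600,800,3),np.uint8); e[:330//1*1//1][:330,:480]=a; e[:330,490:754]=c
e[335:600]=0; b=cv2.resize(b,(320,264)); e[335:599,:320]=b
s=cv2.resize(D['scene']['p'][185:285,180:295],(304,264)); e[335:599,340:644]=s
cv2.imwrite('pics/crop1.png',cv2.cvtColor(e,cv2.COLOR_RGB2BGR))
for n in D:
    p,d=D[n]['p'],D[n]['d']; h=cv2.cvtColor(p,cv2.COLOR_RGB2HSV); W=cloud(n,d)
    def blobs(lo,hi,nm,amin=12):
        m=cv2.inRange(h,lo,hi); k,l,st,ce=cv2.connectedComponentsWithStats(m)
        for i in range(1,k):
            if st[i,4]>=amin:
                P=W[l==i]; P=P[~np.isnan(P[:,0])]
                if len(P)and abs(P[:,1].mean())<1 and P[:,0].mean()<1.1: print(n,nm,ce[i].round(1),st[i,4],np.median(P,0).round(3),'zmax',P[:,2].max().round(3))
    blobs((8,150,150),(18,255,255),'orange'); blobs((0,150,100),(6,255,255),'red')
    blobs((22,150,100),(35,255,255),'yellow',100); blobs((130,80,50),(155,255,255),'purple')
    # tin: top yellow contour rect
    m=cv2.inRange(h,(22,150,80),(35,255,255)); cs=max(cv2.findContours(m,0,2)[0],key=cv2.contourArea)
    X=onplane(n,cs[:,0,:],0.04)[:,:2]; print(n,'tin@.04',cv2.minAreaRect((X*1000).astype(np.float32)))
    # aluminium top via depth height
    m=((abs(W[...,2]-.08)<.012)&(h[...,1]<60)&(h[...,2]>110)).astype(np.uint8)
    m=cv2.morphologyEx(m,cv2.MORPH_OPEN,np.ones((3,3)))
    k,l,st,ce=cv2.connectedComponentsWithStats(m)
    for i in range(1,k):
        if st[i,4]>300:
            cs=max(cv2.findContours((l==i).astype(np.uint8),0,2)[0],key=cv2.contourArea)
            X=onplane(n,cs[:,0,:],0.08)[:,:2]; print(n,'alu',ce[i].round(),cv2.minAreaRect((X*1000).astype(np.float32)))
            hull=np.zeros(m.shape,np.uint8); cv2.fillConvexPoly(hull,cv2.convexHull(cs),1)
            hull=cv2.erode(hull,np.ones((5,5)))
            g=cv2.cvtColor(p,cv2.COLOR_RGB2GRAY); dk=((g<130)&(hull>0)).astype(np.uint8)
            k2,l2,s2,c2=cv2.connectedComponentsWithStats(dk)
            for j in range(1,k2):
                if s2[j,4]>5: print(n,'hole',c2[j].round(1),s2[j,4],onplane(n,c2[j],.08).round(4)[0],'gray',[int(x) for x in p[int(c2[j][1]),int(c2[j][0])]],'z',W[int(c2[j][1]),int(c2[j][0]),2].round(3))
E
python3 m.py
```

```text
scene orange [235.3 292.5] 54015 [ 0.544  0.169 -0.   ] zmax 0.171
scene orange [475.1 168.6] 48 [ 0.21  -0.674  0.002] zmax 0.573
scene orange [ 94.2 257.1] 147 [ 0.934  0.279 -0.001] zmax 0.006
scene orange [156.1 299.4] 75 [ 0.703  0.278 -0.   ] zmax 0.023
scene red [154.9   2.8] 113 [ 0.98  -0.123  0.547] zmax 0.572
scene red [338.3 184.2] 61 [ 0.506 -0.299  0.07 ] zmax 0.078
scene red [198.1 192.3] 98 [ 0.824 -0.037  0.054] zmax 0.06
scene red [117.7 212.2] 21 [0.818 0.242 0.232] zmax 0.236
scene red [127.3 245.2] 452 [0.794 0.258 0.134] zmax 0.185
scene yellow [205.5 332.7] 3321 [0.539 0.281 0.006] zmax 0.046
scene purple [330.2 198.2] 226 [ 0.483 -0.202  0.105] zmax 0.139
scene tin@.04 ((527.0392456054688, 289.1192626953125), (149.2710723876953, 142.2047119140625), 68.50023651123047)
scene alu [183. 120.] ((1048.724365234375, -310.2266845703125), (862.859619140625, 26.929485321044922), 89.94192504882812)
scene hole [174. 127.] 268 [ 1.0489 -0.1925  0.08  ] gray [123, 123, 115] z 0.083
scene alu [227. 224.] ((670.8217163085938, 14.369552612304688), (78.62079620361328, 246.64566
[... 3445 characters left out ...]
0.376 0.668 0.01 ] zmax 0.017
top yellow [144.  253.6] 2202 [0.535 0.29  0.004] zmax 0.046
top purple [328.1 266.2] 109 [ 0.484 -0.206  0.134] zmax 0.139
top tin@.04 ((531.2412719726562, 280.4502258300781), (153.63140869140625, 124.28599548339844), 68.3633804321289)
top alu [240. 197.] ((673.931640625, 12.867538452148438), (73.98893737792969, 241.40249633789062), 2.426172971725464)
top hole [249.7 195.8] 28 [ 0.6756 -0.0126  0.08  ] gray [76, 76, 78] z -0.001
top hole [268.6 194.6] 21 [ 0.6774 -0.0628  0.08  ] gray [112, 112, 119] z 0.067
top hole [231.1 197.1] 19 [0.6731 0.0368 0.08  ] gray [108, 109, 117] z 0.072
top hole [212.2 198.2] 22 [0.6715 0.0872 0.08  ] gray [109, 113, 120] z 0.068
```

View pics/crop1.png

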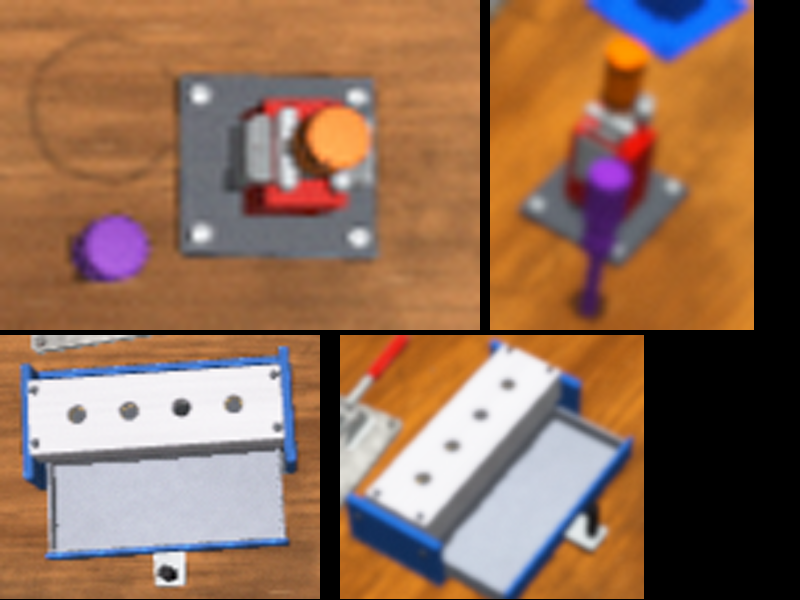

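The crop confirms the red stand holds the orange drift, at about (366,248) in the top view. The purple look-alike stands free beside it. Hole 2 is dark and empty at (249.7,195.8). Holes 1, 3 and 4 hold plugs.

```bash
python3 - <<'E'
from h import *
print('drift top', onplane('top',[366.3,248],.145), onplane('scene',[336.1,162],.145))
print('handle top', onplane('top',[185+168/320*115,170+(572-335)/264*95],.062), onplane('scene',[180+(592-340)/304*115,185+(500-335)/264*100],.062))
# holes in scene
u=[[508,384],[480,414],[452,445],[423,477]]
print(onplane('scene',[[180+(x-340)/304*115,185+(y-335)/264*100] for x,y in u],.08))
print('foot corners',onplane('top',[[310+x/6,225+y/6] for x,y in [(180,75),(376,75),(376,256),(180,256)]],.006))
print('purple',onplane('top',[328.1,266.2],.135))
a=.039
bot.move_straight([.222,-.557,.36]); 
try:
    bot.reach([.48,.02,.25],q(a))
except bot.MotionError as e: print(e); bot.reach([.48,.02,.25],q(a+np.pi))
print(bot.current_joints(),bot.current_tcp_pos(),bot.current_clock())
E
```

```text
drift top [[ 0.52427244 -0.29838489  0.145     ]] [[ 0.52474846 -0.29700194  0.145     ]]
handle top [[0.51962941 0.00157485 0.062     ]] [[ 5.26145497e-01 -9.35410415e-05  6.20000000e-02]]
[[ 0.67725895 -0.06246936  0.08      ]
 [ 0.67577873 -0.01213513  0.08      ]
 [ 0.67354156  0.03738864  0.08      ]
 [ 0.67139681  0.08664409  0.08      ]]
foot corners [[ 0.56765158 -0.25655015  0.006     ]
 [ 0.56559573 -0.34694298  0.006     ]
 [ 0.48256864 -0.34169241  0.006     ]
 [ 0.48444696 -0.25252084  0.006     ]]
purple [[ 0.48325539 -0.20604024  0.135     ]]
[-1.03330331e-01  1.66917881e-01  1.73284900e+00 -2.75105684e-04
  1.24135965e+00  1.42922790e+00] [0.48036322 0.01935843 0.25014067] 3.4
```

```bash
python3 - <<'E'
from h import *
a=.039; X=np.array([np.cos(a),np.sin(a),0])
bot.reach([.523,.004,.12],q(a)); eoat.move_gripper(.05,20)
bot.move_straight([.523,.004,.028],rate=.1); print(bot.current_wrist_force())
eoat.move_gripper(0,25); print(bot.current_finger_gap(),bot.current_wrist_force())
p0=np.array([.523,.004,.028])
p=p0+X*.066; bot.move_straight(p,rate=.06); print(bot.current_tcp_pos(),bot.current_wrist_force())
for i in range(12):
    p=p+X*.002; bot.move_straight(p,rate=.02); f=bot.current_wrist_force(); print(p[:2].round(4),f.round(1))
    if f[:2]@X[:2]<-8: break
eoat.move_gripper(.045); bot.move_straight(p+[0,0,.15],rate=.15)
p,d=snap('top'); cv2.imwrite('pics/shut.png',cv2.cvtColor(cv2.resize(p[160:280,170:400],(690,360)),4)); print(bot.current_clock())
E
```

```text
[ 0.58407027  0.65989415 -0.43172597]
0.0132786761742596 [-0.32789805 11.89516464  4.96514534]
[0.58912466 0.00909492 0.02871507] [ 0.68036212 10.39898154  4.21701254]
[0.5909 0.0067] [-1.6 11.6  4.2]
[0.5929 0.0067] [-0.7 10.6  4.4]
[0.5949 0.0068] [-1.1 10.   4.5]
[0.5969 0.0069] [-0.8 11.5  4.3]
[0.5989 0.007 ] [ 0.6 10.5  4.9]
[0.6009 0.007 ] [-1.1 10.8  4.7]
[0.6029 0.0071] [-5.2  9.7  8.1]
[0.6049 0.0072] [-9.1  9.2 13.9]
10.7917
```

View pics/shut.png

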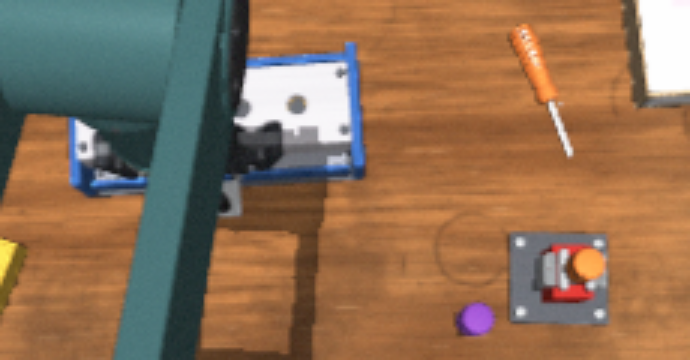

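The drawer is shut: the handle post now sits close against the block front at about (228,200) in the crop. Next I'll grasp the drift.

```bash
python3 - <<'E'
from h import *
x,y=.5245,-.2977
for a in(-1.17,1.97):
    try: bot.reach([x,y,.27],q(a)); break
    except bot.MotionError as e: print(e)
print(a,bot.current_joints())
bot.move_straight([x,y,.106],rate=.1); print(bot.current_wrist_force())
eoat.move_gripper(0,80); print(bot.current_finger_gap(),bot.current_grip_force(),bot.current_tcp_pos(),bot.current_wrist_force())
E
```

```text
-1.17 [-6.29601337e-01  3.32459121e-01  1.45323171e+00  6.48829345e-04
  1.35715965e+00  2.10944246e+00]
[0.38464366 0.23808951 0.53404329]
0.024610013082194696 77.80028700828552 [ 0.5252982  -0.29779298  0.10666846] [1.56858913 0.54549141 3.41345745]
```

```bash
python3 - <<'E'
from h import *
x,y=.5245,-.2977; a=-1.17
print(bot.current_grip_force())
bot.move_straight([x,y,.14],rate=.04); print(bot.current_wrist_force(),bot.current_tcp_pos())
bot.move_straight([x,y,.30],rate=.15)
h=[.6774,-.0627]
bot.move_straight([.6774,-.0627,.30],rate=.2)
bot.move_straight([.6774,-.0627,.188],rate=.1)
print(bot.current_tcp_pos(),bot.current_wrist_force(),bot.current_finger_gap())
p,d=snap('scene');p2,d2=snap('top')
e=np.zeros((420,800,3),np.uint8); e[:,:400]=cv2.resize(p[140:245,170:270],(400,420),interpolation=2); e[:,400:]=cv2.resize(p2[140:245,200:300],(400,420),interpolation=2)
cv2.imwrite('pics/over.png',e[...,::-1])
print('tip expected px',proj('scene',[.6774,-.0627,.092]),proj('scene',[.6774,-.0627,.08]))
E
```

```text
77.80028700828552
[-0.12719778  0.44371866 -0.74877467] [ 0.52435336 -0.29758937  0.13989161]
[ 0.67802544 -0.06281081  0.18887007] [ 0.67415337  0.21030204 -0.79113926] 0.02423639472949
tip expected px [[243.50592272 200.61163962]] [[243.56160543 203.48826724]]
```

View pics/over.png

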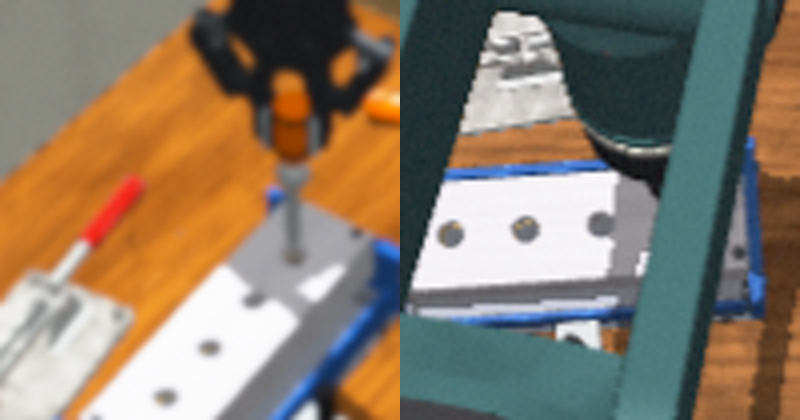

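The shank at crop (292,240) lines up over hole 1 at (292,255). I'll push the three plugs now.

```bash
cat > push.py <<'E'
from h import *
def push(h):
    bot.move_straight([*h,.188],rate=.15)
    bot.move_straight([*h,.170],rate=.04); f=bot.current_wrist_force(); print('in',f.round(1))
    if abs(f).max()>6: bot.move_straight([*h,.188]); print('ABORT'); return False
    fm=0
    for z in np.arange(.166,.1279,-.003):
        bot.move_straight([*h,z],rate=.03); f=bot.current_wrist_force(); fm=max(fm,f[2])
        if np.linalg.norm(f)>35: print('stop',z,f); break
    print('end',z.round(4),f.round(1),'max fz',round(fm,1),bot.current_tcp_pos())
    bot.move_straight([*h,.188],rate=.1); print('out',bot.current_wrist_force().round(1)); return True
for h in [(.6774,-.0627),(.6733,.0371),(.6715,.0869)]:
    if not push(h): break
bot.move_straight([.6715,.0869,.26]); bot.move_straight([.5245,-.15,.30],rate=.2)
print(bot.current_finger_gap(),bot.current_clock())
p,d=snap('scene','after.png');p2,d2=snap('top')
e=np.zeros((420,800,3),np.uint8); e[:,:400]=cv2.resize(p[180:285,180:280],(400,420),interpolation=2); e[:,400:]=cv2.resize(p2[140:245,185:285],(400,420),interpolation=2)
cv2.imwrite('pics/after2.png',e[...,::-1])
E
python3 push.py
```

```text
in [ 0.3 -0.4 -1.3]
end 0.13 [ 0.3 -0.1 -1.4] max fz 0 [ 0.67716387 -0.06266282  0.12969623]
out [-0.4 -0.8 -2.6]
in [ 0.5  0.2 -0.8]
end 0.13 [-0.2 -0.4 -1.7] max fz 0 [0.67308427 0.03711572 0.12972461]
out [-0.2 -0.6 -2.9]
in [-0.5 -1.  -1.1]
end 0.13 [ 0.5 -0.5 -1.1] max fz 0 [0.67126772 0.08687515 0.12969622]
out [-0.1 -0.2 -1.7]
0.024717439863417855 36.8667
```

View pics/after2.png

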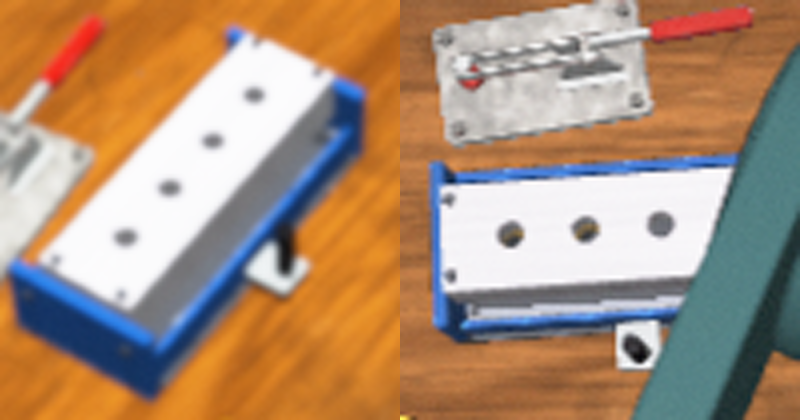

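Holes 3 and 4 at crop (585,228) and (510,233) show brass. I can't tell from colour whether those plugs are down, so I'll read the depth inside the holes once the arm is clear.

```bash
python3 - <<'E'
from h import *
bot.move_straight([.5245,-.2977,.30],rate=.25)
p,d=snap('top'); W=cloud('top',d)
for h in [(.6774,-.0627),(.6755,-.0126),(.6733,.0371),(.6715,.0869)]:
    u=proj('top',[*h,.08])[0].round().astype(int); w=W[u[1]-3:u[1]+4,u[0]-3:u[0]+4,2]; print(u,np.round(np.sort(w.ravel())[[0,2,5,10,20]],3))
# drift end in hand from the scene view
p,d=snap('scene'); u=proj('scene',[[.5245,-.2977,.204],[.5245,-.2977,.274]]);print(u)
c=np.array([int(u[:,0].mean()),int(u[:,1].mean())]); k=p[max(0,c[1]-60):c[1]+60,c[0]-50:c[0]+50]; cv2.imwrite('pics/hand.png',cv2.resize(k,(500,600))[...,::-1]); print(c)
E
```

```text
[269 195] [0.003 0.026 0.026 0.028 0.031]
[250 196] [0.006 0.006 0.007 0.008 0.042]
[231 197] [0.025 0.025 0.027 0.028 0.038]
[212 198] [0.023 0.026 0.027 0.029 0.04 ]
[[338.77337579 146.41803891]
 [341.90438979 126.81892994]]
[340 136]
```

View pics/hand.png

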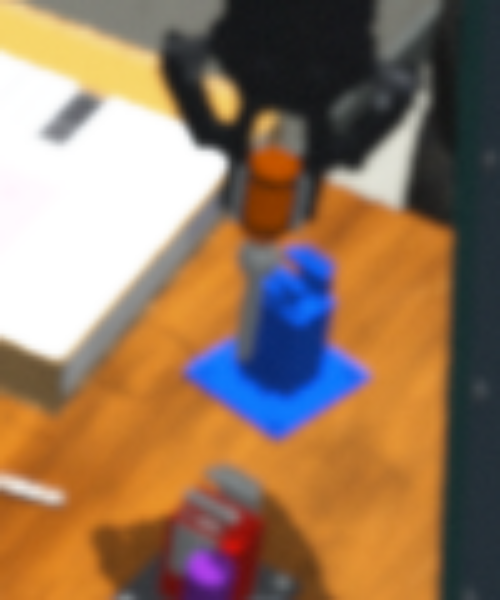

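All plugs are down: their tops read about 0.028 m. The drift hangs straight, with its tip at about (340,147) in the scene view against an expected (339,146). I'll put it back in the clip.

```bash
python3 - <<'E'
from h import *
x,y=.5245,-.2977
bot.move_straight([x,y,.205],rate=.15)
for z in np.arange(.200,.1045,-.002):
    bot.move_straight([x,y,z],rate=.03); f=bot.current_wrist_force()
    if z<.135 or abs(f).max()>4: print(z.round(4),f.round(1),bot.current_tcp_pos().round(4))
    if abs(f[:2]).max()>8 or f[2]>(22 if z>.108 else 12): print('stop'); break
E
```

```text
0.134 [-0.1  0.1 -1.1] [ 0.5244 -0.2976  0.1338]
0.132 [-0.3  0.4 -1.4] [ 0.5244 -0.2976  0.1318]
0.13 [-0.1  0.7 -0.8] [ 0.5245 -0.2976  0.1299]
0.128 [ 0.4 -0.1  2.7] [ 0.5249 -0.298   0.1285]
0.126 [ 2.9 -0.1  3.4] [ 0.5254 -0.2981  0.1265]
0.124 [ 3.6 -0.6  2.3] [ 0.5253 -0.2979  0.1242]
0.122 [2.6 0.3 0.5] [ 0.5247 -0.2977  0.1218]
0.12 [ 2.6 -0.8 -2.5] [ 0.5241 -0.2974  0.1194]
0.118 [ 2.3 -0.9 -4.4] [ 0.5239 -0.2973  0.1172]
0.116 [ 1.6 -0.4 -7. ] [ 0.5238 -0.2973  0.1152]
0.114 [ 1.3  0.2 -8.9] [ 0.524  -0.2973  0.1133]
0.112 [  1.7  -0.8 -11.1] [ 0.5242 -0.2974  0.1113]
0.11 [  3.    0.1 -13.7] [ 0.5244 -0.2974  0.1094]
0.108 [ 1.3 -0.  -8.7] [ 0.5243 -0.2976  0.1079]
0.106 [0.3 1.7 0.6] [ 0.5253 -0.298   0.1069]
```

The drift snapped in: force built past 10 N, was pulled in, and ended near zero. I'll release it, open the drawer and look again.

```bash
python3 - <<'E'
from h import *
x,y=.5245,-.2977
eoat.move_gripper(.05); print(bot.current_wrist_force())
bot.move_straight([x,y,.27],rate=.15)
a=.039; X=np.array([np.cos(a),np.sin(a),0]); p=np.array([.600,.0105,.028])
bot.reach([*p[:2],.16],q(a)); bot.move_straight(p,rate=.1); print(bot.current_wrist_force())
eoat.move_gripper(0,30); print(bot.current_finger_gap(),bot.current_wrist_force())
p=p-X*.121; bot.move_straight(p,rate=.06); print(bot.current_tcp_pos(),bot.current_wrist_force())
eoat.move_gripper(.045); bot.move_straight(p+[0,0,.1],rate=.15); bot.reach([.5,-.28,.32],q(a))
P,d=snap('top');W=cloud('top',d);print(bot.current_clock())
cv2.imwrite('pics/open.png',cv2.resize(P[150:300,90:390],(800,400))[...,::-1])
np.savez('top1',p=P,d=d); P,d=snap('scene'); np.savez('scene1',p=P,d=d)
E
```

```text
[ 0.94139875 -0.52328172 -0.45738597]
[-0.20292899  0.70340996  0.11971478]
0.013267771982215116 [-1.02672841 -4.40365975  4.61769554]
[0.4808187  0.00469563 0.02849049] [ 0.39678301 -8.53975252  1.79916358]
60.1583
```

View pics/open.png

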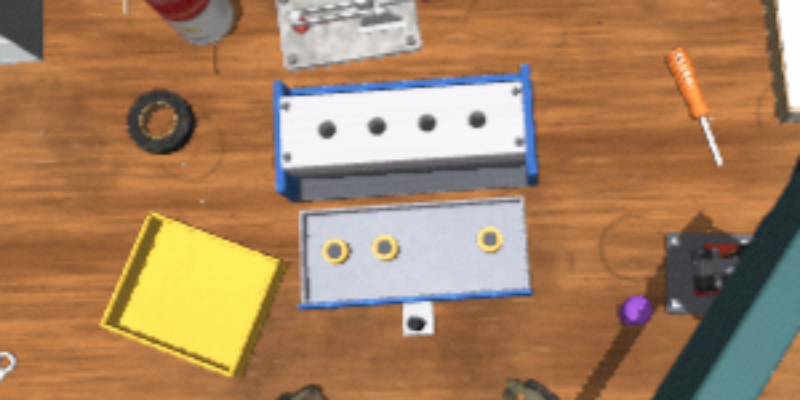

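The drawer is open with plugs at crop (335,250), (385,247) and (489,239). The tin was knocked and is now at crop (195,293). The tape and screwdriver haven't moved. I'll measure the plugs and tin, then pick the first plug.

```bash
cat > pick.py <<'E'
from h import *
def measure(n,p):
    h=cv2.cvtColor(p,cv2.COLOR_RGB2HSV); m=cv2.inRange(h,(18,100,80),(35,255,255))
    cs=sorted(cv2.findContours(m,0,2)[0],key=cv2.contourArea)[::-1]
    X=onplane(n,cs[0][:,0,:],0.04)[:,:2]; r=cv2.minAreaRect((X*1000).astype(np.float32))
    pl=[]
    for c in cs[1:]:
        if cv2.contourArea(c)>25:
            b=onplane(n,cv2.minEnclosingCircle(c)[0],.027)[0,:2]
            if .4<b[0]<.65 and -.12<b[1]<.16: pl.append(b.round(4))
    return r,sorted(pl,key=lambda b:b[1])
def moveplug(src,dst,tyaw,pa):
    bot.reach([*src,.13],q(pa)); eoat.move_gripper(.045)
    bot.move_straight([*src,.011],rate=.1); f=bot.current_wrist_force()
    eoat.move_gripper(0,50); g=bot.current_finger_gap()
    bot.move_straight([*src,.13],rate=.12); print('grip',f.round(1),g,bot.current_finger_gap(),bot.current_wrist_force().round(1))
    bot.reach([*dst,.13],q(tyaw)); bot.move_straight([*dst,.014],rate=.1); print('place',bot.current_wrist_force().round(1))
    eoat.move_gripper(.045); bot.move_straight([*dst,.13],rate=.15)
E
python3 - <<'E'
from pick import *
for n in('top','scene'): print(n,*measure(n,np.load(n+'1.npz')['p']))
from h import ik
for a in (1.61,-1.53): print(a,ik([.555,.09,.13],q(a)))
E
```

```text
top ((513.5478515625, 228.209228515625), (155.80181884765625, 126.33995056152344), 68.3810806274414) [array([ 0.5624, -0.0707]), array([0.5576, 0.0353]), array([0.555, 0.087])]
scene ((509.6730651855469, 238.21475219726562), (157.31785583496094, 148.2546844482422), 68.55848693847656) [array([ 0.562 , -0.0666]), array([0.5556, 0.0416]), array([0.5534, 0.0916])]
1.61 [ 3.79105815e-02  4.16691254e-01  1.70513338e+00 -4.44089210e-16
  1.01976802e+00 -1.29309168e-03]
-1.53 None
```

```bash
python3 - <<'E'
from pick import *
c=np.array([.517,.2305]); L=np.array([np.cos(1.194),np.sin(1.194)])
for s,o in [((.5545,.0885),.038),((.5568,.038),0),((.5615,-.0685),-.038)]:
    moveplug(s,c+o*L,1.194,1.61)
bot.reach([.5,-.28,.32],q(.039)); print(bot.current_clock())
P,d=snap('top'); cv2.imwrite('pics/tin.png',cv2.resize(P[150:300,90:390],(800,400))[...,::-1])
E
```

```text
grip [ 0.3 -0.3 -0.4] 0.023746416491646105 0.024141017642150122 [ 0.6  0.4 -1.2]
place [0.2 0.1 0.1]
grip [-0.8  0.2 -0.1] 0.02416429150685077 0.02388682517298394 [-0.6  0.3 -0.9]
place [ 0.4 -0.6 -1.2]
grip [-0.8 -0.2 -0.7] 0.023762284208840773 0.02384135302507645 [ 0.8  0.4 -0.5]
place [ 0.   0.3 -0.6]
85.0417
```

View pics/tin.png

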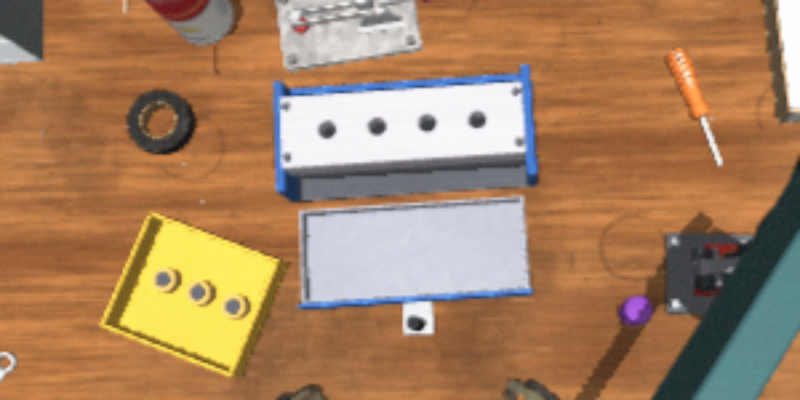

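All three plugs are in the tin at crop (166,280), (202,293) and (236,306), and the drawer is empty. I'll shut the drawer and check the drift.

```bash
python3 - <<'E'
from h import *
a=.039; X=np.array([np.cos(a),np.sin(a),0]); p=np.array([.4805,.007,.028])
bot.reach([*p[:2],.13],q(a)); bot.move_straight(p,rate=.1); print(bot.current_wrist_force())
eoat.move_gripper(0,30); print(bot.current_finger_gap(),bot.current_wrist_force())
p=p+X*.117; bot.move_straight(p,rate=.08)
for i in range(10):
    p=p+X*.002; bot.move_straight(p,rate=.02); f=bot.current_wrist_force(); print(p[0].round(4),f.round(1))
    if f[0]<-8: break
eoat.move_gripper(.045); bot.move_straight(p+[0,0,.2],rate=.15)
bot.reach([.42,.12,.35],q(a)); bot.hold(.5)
P,d=snap('top'); W=cloud('top',d); S,_=snap('scene')
h=cv2.cvtColor(P,cv2.COLOR_RGB2HSV); m=cv2.inRange(h,(4,150,150),(18,255,255)).astype(bool)&(W[...,2]>.12)
v,u=np.nonzero(m); print('drift top',len(u),np.median(W[m],0) if len(u) else None)
e=np.zeros((420,800,3),np.uint8); e[:,:400]=cv2.resize(P[160:280,290:404],(400,420)); e[:,400:]=cv2.resize(S[140:300,200:352],(400,420))
cv2.imwrite('pics/fin.png',e[...,::-1]); print(bot.current_clock())
E
```

```text
[-0.64310076  0.77678792 -0.28365053]
0.012971221798517488 [ -0.20303867 -13.30771514   1.95228446]
0.5994 [ 0.2 -8.4  2.4]
0.6014 [-4.7 -9.   7.1]
0.6034 [-9.3 -9.9 11.3]
drift top 84 [ 0.52425431 -0.29764392  0.14431919]
93.7667
```

View pics/fin.png

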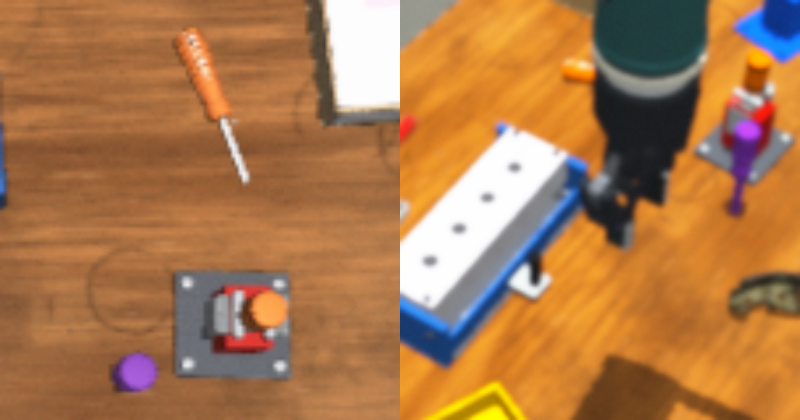

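The drift is home: its top reads z 0.144 as at the start, at crop (268,310). The drawer is shut and the robot touches nothing, so I'm handing the job in.

```bash
python3 -c "
from h import *
print(order.finish_job())"
```

```text
the job is handed in; nothing more can be done
None
```

I handed the job in at about 94 s of the 210 s allowed, with no verdict returned: all three plugs are in the scrap tin, the drawer is shut, the drift is snapped home in its clip, and the tape and screwdriver were left alone.

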